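Close the tea tin with its double lid, then hold up the outer lid alone

ROBOT

A 6-joint arm with a two-finger parallel gripper is mounted at the origin on the work surface. World frame = base frame: x ahead of the robot, y to its left, z up, the work surface at z = 0. Lengths are in mm, angles in rad, forces in N, time in s.
With the tool pointing down it reaches from about 275 to 750 mm from the base axis. Payload 10.2 kg.
Tool frame: the origin (TCP) lies midway between the tips of the shut fingers; the grasp point (between the pads) lies grasp_offset behind it (grasp_offset is the distance from the TCP to the grasp point, in mm); x points along the fingers, z is the direction in which the jaws open and shut, and the axes are right-handed (so a half turn about x gives the same grasp; the last joint's range is limited). The gripper opens to 85 mm and grips with 20 to 120 N. Pads are 22 mm wide; open, the fingers measure 114 mm over their backs; the gripper's body (76 mm by 85 mm) begins 54 mm behind the grasp point. The pads swing forward as they close: fully open they stand 13 mm farther back than shut.
Start: joints at [1.002, 0.313, 1.498, -0, 1.331, -0.223], TCP at [177.961, 493.924, 231.294] pointing down, gripper open.
Joint ranges: [-2.94, 2.94], [-0.97, 2.17], [0.19, 2.56], [-1.23, 4.37], [0.02, 3.11], [-2.88, 2.88]. Speed limits (rad/s): [2.39, 2.39, 3.01, 3.14, 3.14, 3.14].

INTERFACE

Orientations are given as a unit quaternion [w, x, y, z].
In Python, from rig import sense, capture, calibration, finish_job, grasp_offset gives the robot as it stands.
- The arm moves only by the shell command python3 -m jog 'ROWS' [FORCE]. ROWS is JSON, a list of rows, each an object with "linear": the shift along the tool's x, y, z scaled (see below), a list of three; "rotation": the turn, a rotation vector about the tool's x, y, z scaled (see below), a list of three; "grip": the finger opening in mm, from 0 to 85.4. A call has 1 to 20 rows; each row is the pose to reach, as a shift and turn from the pose measured when the call began, along the tool's axes at that moment; what a row does not reach only later rows make up. The controller multiplies each number of a shift by 0.3 m and each number of a turn by 0.5 rad. A row lasts 1/12 s, in which the tool goes at most 41.7 mm and 7.16 degrees, less where a joint would pass 70% of its speed; a pose out of reach is approached as far as the arm can. A call with a number of a shift or a turn outside -1 to 1 is refused whole. A call with a gripper value outside its range is refused whole. The fingers move at their own pace and stop on an object; FORCE is the grip in N (left out, the last holds). Time passes only in rows, so rows that repeat a pose let the fingers close. It gives the time, the measured TCP pose, the force and the opening at its end, in the units of the state.
- sense(): the state, without advancing time (a new reading comes with each control period).
- capture(name): name is "scene" or "top"; returns (picture, depth): 384x512x3 uint8, red, green, blue; 384x512 float32, mm along the optical axis (not along the pixel's ray), 0 where there is no reading.
- calibration(name): a dict with "intrinsics" (3x3 intrinsics, pixels), "dist" ([k1, k2, p1, p2, k3] as OpenCV has them; the pictures are not rectified), "world_from_camera" (4x4, takes a point from camera to world coordinates). Camera axes: x right, y up, looking along -z (the intrinsics and any distortion apply to the point x, -y, -z); pixel columns grow to the right and rows downward; lengths in mm; the calibration is good to about 2 mm. A picture is of the moment at which its call begins. calibration takes no time and is no camera call.
- finish_job(): hands the job in, once; it reports no verdict.
The state is a dict: "time_s": time; "joints": joint angles; "dq": joint speeds; "tau": joint torques, N m; "eef_pos": TCP position; "ee_rot": TCP orientation; "force": force on the tool from outside, world axes, zero at the start; "wrist_torque": the same for the moment, N m; "grip_width": opening from 0.0 (shut) to 1.0 (fully open).
Only numpy, scipy, OpenCV 4.12 (cv2) and the standard library are available. Lean on these libraries where they do the work, as an engineer would, in place of code of your own. Each camera call takes 0.05 s, during which the arm holds its last target.

TASK

Lift the nested double lid by its steel strap handle up and off the rack's hook, lower it onto the open blue tea tin until the inner lid is fully seated in the tin's mouth, and only then let go of the strap. Then take the orange outer lid by its round collar and lift it alone, straight up, leaving the inner lid seated and undisturbed in the tin; finish while still holding the outer lid level and still, at least 5 cm clear above the top of the inner lid's strap, ready to be handed over. The tin stays standing where it is, and the kettle, cups and saucers are left alone.

Things in the scene. Friction and masses are not known exactly. Their poses are not given: they have to be found in the camera images.
- rack: Fixed white plastic two-tier rack, 200 (x) x 256 (y) x 205 mm high; z up; its -x side faces the robot roughly (yaw varies). Origin: on the ledge straight below hook_seat, 90 mm before its front and 190 mm before its centre. Two upturned cups, part of the rack, stand on its top tier, up to 235 mm high. A dark steel hook arm, 10 mm wide, sticks out 104 mm from the middle of its -x side.
- hook_seat (a point): Where the strap hangs, on top of the hook arm, 200 mm above the rack's origin. Axes as the rack's. Seat 20 mm long in x; at its -x end the hook turns up 12 mm above the seat, at its +x end is a 4 mm backstop. To unhook, raise the strap more than 12 mm, then draw it away along the rack's -x.
- inner_lid: Aluminium inner lid, 0.13 kg, hanging by its strap on hook_seat, axes as the rack's, the outer lid lying on its flange. Origin: centre of the flange's underside (it rests on the tin's rim); z up. Flange 100 mm diameter, z 0 to 8 mm; below it a plug 80 mm in diameter, tapering to 68 mm at z -14 mm. Lifted by the strap, it carries the outer lid along.
- strap_top (a point): Centre of the top of the inner lid's upright steel strap handle, 64 mm above the lid's origin, axes as the lid's. Inverted U in the y-z plane: 31 mm wide outside (y), 23 mm inside, 10 mm deep (x), crossbar 4 mm thick. Grip it across y near the top; it stands 34 mm free above the outer lid's collar.
- outer_lid: Orange ring-shaped outer lid, 0.15 kg, loose on the inner lid's flange, nothing locks it; the strap stands up through its 42 mm hole. Origin: centre of its plate's underside, 8 mm above the inner lid's origin when nested; z up. Plate 112 mm diameter, z 0 to 4 mm; skirt 7 mm down from its edge.
- collar_top (a point): Centre of the top of the outer lid's round upright collar: 50 mm outer diameter, from 4 to 22 mm above the outer lid's origin, round the hole. Grip it across its outside. When nested, the strap's top is 34 mm above this point.
- tin: Open round blue tea tin standing loose on the ledge (about 0.8 kg): 96 mm outer diameter, 88 mm inner diameter, 100 mm high; origin: centre of its underside, z up. The inner lid's flange rests on its rim (seated: inner lid origin 100 mm above the tin's origin).
- kettle: Bystander: aluminium kettle, 130 mm diameter, 123 mm high, spout with flap to its -x (out to 110 mm), black handle to its +x (out to 105 mm); origin: centre of its underside.
- cup_a: Bystander: white ceramic cup, 76 mm diameter, 75 mm high, handle at its +y; origin: centre of its underside.
- cup_b: Bystander: terracotta cup, 76 mm diameter, 75 mm high, handle at its +y; origin: centre of its underside.
- saucers: Bystander: pile of green glass saucers, 130 mm diameter, 44 mm high; origin: centre of its underside.
Things that resemble listed ones, but are neither listed nor needed, are in the scene too. Of the things like the outer_lid, leave any that is pink; of the rest the larger one is meant. There is more than one size of the tin; the job needs the larger.

How it is judged:
By the outcome, as a careful person would: the job done as asked, in the order asked, and still so for the second after the job is handed in, while the arm keeps its last pose, push and grip.
It also fails if it takes over 58 s, if anything falls off the work surface, if the arm or the gripper's body presses on something with over 40 N, if the wrist force passes 120 N, or if a joint passes its speed limit or range.

## Working session

There is one attempt and no reset: what is moved stays moved. The work goes in short steps, Python scripts to look and compute and a shell command to move; the robot and the scene stay as the last step left them, time stands still between calls to the robot, and variables do not carry over. Pictures are saved under pics/ and viewed, and the job is handed in when it is done.

```bash
ls; mkdir -p pics; python3 - <<'E'
from rig import sense,capture,calibration,grasp_offset
import cv2,numpy as np
print(grasp_offset); print(sense())
for n in("scene","top"):
    p,d=capture(n); c=calibration(n); print(n,c)
    np.savez(f"{n}0.npz",p=p,d=d)
    cv2.imwrite(f"pics/{n}0.png",p[:,:,::-1])
E
```

```text
pics
18.700000000000003
{'time_s': 0.0, 'joints': array([ 1.00158934e+00,  3.13422709e-01,  1.49850759e+00,  1.30323665e-05,
        1.33100109e+00, -2.23399252e-01]), 'dq': array([7.09710908e-04, 5.75661426e-04, 1.14841995e-03, 2.31907120e-03,
       6.71849408e-04, 8.40550763e-05]), 'tau': array([-1.60439591e-03, -4.12270617e+01, -2.59728760e+01, -2.91892275e-04,
        4.42102042e-03,  2.53130423e-05]), 'eef_pos': array([177.80326685, 493.67285393, 230.72250614]), 'ee_rot': array([ 0.57812735, -0.40669727,  0.57900662,  0.40634644]), 'force': array([-0.7104639 , -0.06382531,  0.11094494]), 'wrist_torque': array([-0.00909447, -0.02725764,  0.01071962]), 'grip_width': 0.9985711596840223}
scene {'intrinsics': array([[448.74665952,   0.        , 256.30508422],
       [  0.        , 448.74665952, 186.55825728],
       [  0.        ,   0.        ,   1.        ]]), 'dist': array([-0.08228443,  0.        ,  0.        ,  0.        ,  0.        ]), 'world_from_camera': array([[-8.88183208e-01, -3.64077028e-01,  2.80318582e-01,
         8.65687389e+02],
       [ 4.59197219e-01, -7.25061216e-01,  5.13248621e-01,
         5.02078489e+02],
       [ 1.63860998e-02,  5.84580320e-01,  8.11170355e-01,
         9.73156839e+02],
       [ 0.00000000e+00,  0.00000000e+00,  0.00000000e+00,
         1.00000000e+00]])}
top {'intrinsics': array([[352.35853001,   0.        , 262.38515767],
       [  0.        , 352.35853001, 194.81235774],
       [  0.        ,   0.        ,   1.        ]]), 'dist': array([-0.08141905,  0.        ,  0.        ,  0.        ,  0.        ]), 'world_from_camera': array([[ 9.25897617e-03,  9.96578158e-01, -8.21355314e-02,
         4.84083622e+02],
       [-9.99731612e-01,  1.09700034e-02,  2.04049896e-02,
        -5.58622814e+00],
       [ 2.12361940e-02,  8.19245579e-02,  9.96412260e-01,
         1.14463939e+03],
       [ 0.00000000e+00,  0.00000000e+00,  0.00000000e+00,
         1.00000000e+00]])}
```

View pics/scene0.png

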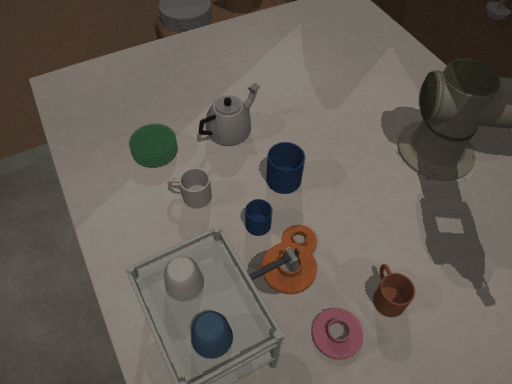

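View pics/top0.png

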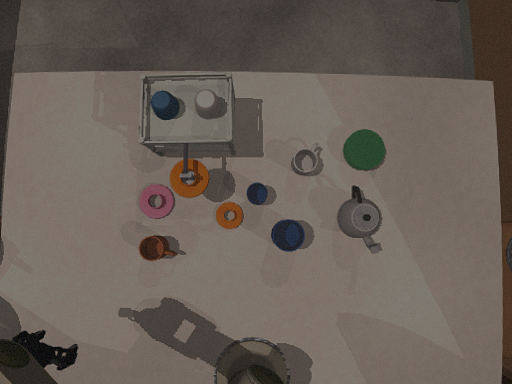

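Scene picture: the hanging lid is at scene (290,265) / top (189,177). Lookalikes are a small orange ring at top (230,215) and a pink ring at (157,201), plus two blue tins: large (288,235) and small (257,194). I mean the large orange lid nested on the hook and the large tin. I'll confirm both in enlarged crops and measure.

```bash
cat > h.py <<'E'
import numpy as np,cv2
from rig import calibration
from scipy.spatial.transform import Rotation as R
def cloud(n,d):
    c=calibration(n);K=c["intrinsics"];D=c["dist"];T=c["world_from_camera"]
    h,w=d.shape;u,v=np.meshgrid(np.arange(w),np.arange(h))
    uv=np.stack([u,v],-1).reshape(-1,1,2).astype(float)
    x=cv2.undistortPoints(uv,K,D).reshape(h,w,2)
    P=np.stack([x[...,0]*d,-x[...,1]*d,-d,np.ones_like(d)],-1)
    return (P@T.T)[...,:3]
def proj(n,X):
    c=calibration(n);T=np.linalg.inv(c["world_from_camera"]);X=np.atleast_2d(X)
    q=X@T[:3,:3].T+T[:3,3];q=q*[1,-1,-1]
    return cv2.projectPoints(q,np.zeros(3),np.zeros(3),c["intrinsics"],c["dist"])[0].reshape(-1,2)
def ray(n,uv):
    c=calibration(n);T=c["world_from_camera"]
    x=cv2.undistortPoints(np.array(uv,float).reshape(-1,1,2),c["intrinsics"],c["dist"]).reshape(-1,2)
    d=np.c_[x[:,0],-x[:,1],-np.ones(len(x))]@T[:3,:3].T
    return T[:3,3],d/np.linalg.norm(d,axis=1)[:,None]
def tri(uva,uvb):
    o1,d1=ray("scene",uva);o2,d2=ray("top",uvb);d1=d1[0];d2=d2[0]
    s,t=np.linalg.lstsq(np.c_[d1,-d2],o2-o1,rcond=None)[0]
    a=o1+s*d1;b=o2+t*d2
    return (a+b)/2,np.linalg.norm(a-b)
def pose(q): return R.from_quat(np.roll(q,-1))
def rel(st,p,Rm=None):
    """shift in tool units"""
    Q=pose(st["ee_rot"]);l=Q.inv().apply(np.array(p)-st["eef_pos"])/300
    r=(Q.inv()*Rm).as_rotvec()/0.5 if Rm is not None else np.zeros(3)
    return l.round(4),r.round(4)
E
python3 - <<'E'
from h import *
s=np.load("scene0.npz");t=np.load("top0.npz")
a=cv2.resize(s["p"][210:330,220:350],None,fx=4.5,fy=4.5,interpolation=cv2.INTER_CUBIC)
cv2.imwrite("pics/c1.png",a[:,:,::-1])
a=cv2.resize(t["p"][130:260,130:310],None,fx=4.4,fy=4.4,interpolation=cv2.INTER_CUBIC)
cv2.imwrite("pics/c2.png",a[:,:,::-1])
for n,z in(("scene",s),("top",t)):
    W=cloud(n,z["d"]);hsv=cv2.cvtColor(z["p"],cv2.COLOR_RGB2HSV)
    for nm,m in(("orange",(hsv[...,0]>5)&(hsv[...,0]<16)&(hsv[...,1]>190)),("blue",(hsv[...,0]>100)&(hsv[...,0]<125)&(hsv[...,1]>150))):
        k,l,st,ce=cv2.connectedComponentsWithStats(m.astype(np.uint8))
        for i in range(1,k):
            if st[i,4]<60: continue
            q=W[(l==i)&(z["d"]>0)]
            print(n,nm,ce[i].round(),st[i,4],q.min(0).round(),q.max(0).round(),np.percentile(q,[50,95],axis=0).round().tolist())
E
```

```text
scene blue [284. 170.] 410 [ 406. -150.    0.] [500. -53. 101.] [[460.0, -82.0, 48.0], [496.0, -56.0, 98.0]]
scene blue [259. 219.] 189 [550. -39.  -1.] [612.  26.  71.] [[575.0, -10.0, 27.0], [611.0, 24.0, 66.0]]
top orange [189. 179.] 804 [560. 129. 146.] [664. 237. 173.] [[605.0, 179.0, 151.0], [655.0, 228.0, 165.0]]
top orange [229. 215.] 369 [470.  36.  -1.] [550. 120.  24.] [[514.0, 80.0, 8.0], [547.0, 114.0, 18.0]]
```

View pics/c1.png

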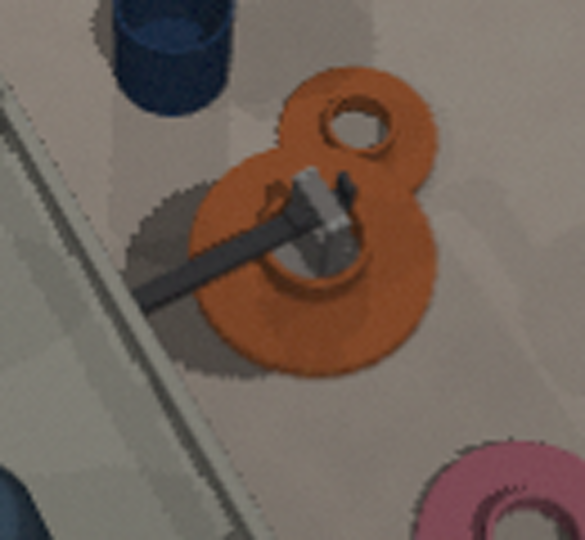

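View pics/c2.png

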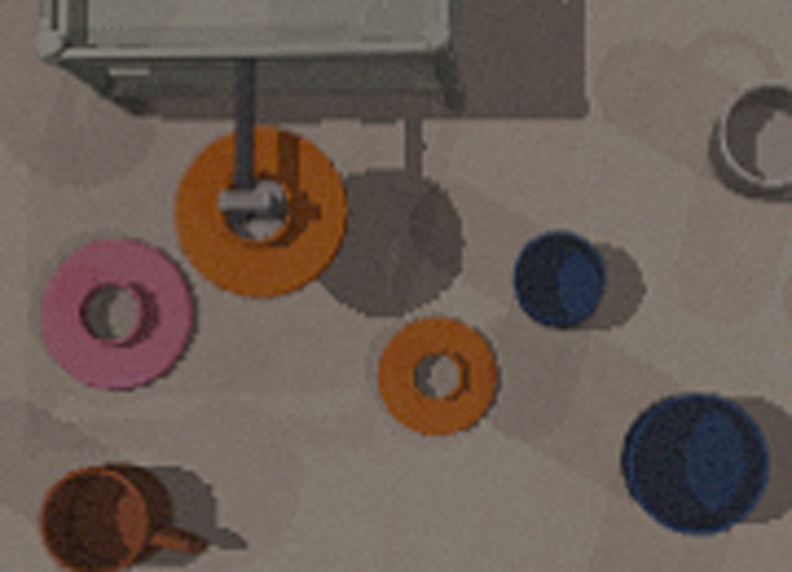

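The crops confirm it. The large orange ring with the steel strap through it hangs on the hook arm, the larger tin is at lower right in the top view, and pink and small orange are separate. Now precise fits.

```bash
cat > m.py <<'E'
from h import *
from scipy.optimize import least_squares
def circ(q):
    f=lambda x:np.hypot(q[:,0]-x[0],q[:,1]-x[1])-x[2]
    r=least_squares(f,[*q[:,:2].mean(0),40],loss="soft_l1",f_scale=2);return r.x.round(1),np.std(r.fun).round(2)
def outline(n,mask,z,shrink=0):
    """outer contour pixels of mask intersected with plane z"""
    c=max(cv2.findContours(mask.astype(np.uint8),cv2.RETR_EXTERNAL,cv2.CHAIN_APPROX_NONE)[0],key=len).reshape(-1,2)
    o,d=ray(n,c);s=(z-o[2])/d[:,2];return o+s[:,None]*d
E
python3 - <<'E'
from m import *
for n in("scene","top"):
    z=np.load(n+"0.npz");W=cloud(n,z["d"]);z0=z["d"]
    hsv=cv2.cvtColor(z["p"],cv2.COLOR_RGB2HSV);X,Y,Z=W[...,0],W[...,1],W[...,2]
    sel=(np.hypot(X-606,Y-183)<75)&(z0>0)
    pl=sel&(Z>142)&(Z<158)&(hsv[...,1]>100)
    print(n,"plate n",pl.sum(),"z med",np.median(Z[pl]).round(1))
    m=sel&(Z>140)&(Z<180)&(hsv[...,1]>100)
    print(" plate circle",circ(outline(n,m,150)))
    A=np.c_[X[pl],Y[pl],np.ones(pl.sum())];co=np.linalg.lstsq(A,Z[pl],rcond=None)[0];print(" tilt",co[:2].round(4))
    col=sel&(Z>163)&(Z<178)&(hsv[...,1]>100);print(" collar",col.sum(),W[col].mean(0).round(1),np.percentile(Z[col],95).round(1))
    st=(np.hypot(X-606,Y-183)<40)&(Z>190)&(Z<240)
    v,u=np.nonzero(st);
    print(" strap/hook pts",st.sum())
    for a,b in sorted(zip(v,u)): print("  ",a,b,W[a,b].round(1).tolist(),z["p"][a,b].tolist()) if n=="top" else None
    rim=(np.hypot(X-453,Y+102)<62)&(Z>90)&(Z<112)
    print(" tin rim",rim.sum(),np.median(Z[rim]).round(1),circ(W[rim]))
    arm=(X>625)&(X<700)&(abs(Y-183)<40)&(Z>180)&(Z<215)&(hsv[...,1]<90)&(hsv[...,2]<95)
    print(" arm",arm.sum(),np.median(Z[arm]),np.polyfit(X[arm],Y[arm],1))
E
```

```text
scene plate n 1585 z med 151.3
 plate circle (array([614. , 190.6,  52. ]), np.float64(14.15))
 tilt [-0.0051 -0.001 ]
 collar 124 [615.1 194.5 168.3] 171.0
 strap/hook pts 233
 tin rim 291 97.1 (array([ 452.8, -101.7,   45.8]), np.float64(1.52))
 arm 250 199.24516598939607 [2.62071379e-02 1.72554214e+02]
top plate n 907 z med 151.2
 plate circle (array([611.2, 181.9,  52.2]), np.float64(14.38))
 tilt [0.0022 0.0083]
 collar 71 [611.8 181.8 168.5] 171.7
 strap/hook pts 100
   164 183 [643.5, 191.2, 199.2] [94, 59, 42]
   164 184 [643.1, 188.0, 201.4] [54, 51, 53]
   164 185 [643.5, 185.7, 199.6] [51, 49, 55]
   164 186 [643.6, 183.1, 198.9] [45, 46, 47]
   165 183 [641.0, 191.4, 197.6] [87, 55, 41]
   165 184 [640.7, 188.3, 199.8] [55, 50, 52]
   165 185 [641.1, 186.1, 197.2] [52, 50, 54]
   165 186 [640.6, 182.7, 200.3] [44, 41, 45]
   166 183 [637.5, 190.3, 202.5] [86, 55, 41]
   166 184 [638.0, 188.3, 199.3] [52, 46, 46]
   166 185 [637.8, 185.3, 200.6] [50, 51, 56]
   166 186 [638.3, 183.0, 198.2] [47, 48, 53]
   167 183 [635.0, 190.6, 201.0] [83, 56, 39]
   167 184 [634.8, 187.6
[... 3476 characters left out ...]
 200.6] [78, 72, 72]
   177 186 [607.7, 181.5, 201.5] [79, 71, 71]
   177 191 [609.0, 169.6, 193.0] [52, 51, 49]
   178 182 [603.6, 190.0, 212.1] [42, 40, 42]
   178 183 [603.9, 187.9, 209.6] [50, 47, 50]
   178 184 [603.8, 185.1, 210.3] [47, 44, 43]
   178 185 [603.7, 182.1, 211.5] [53, 51, 53]
   178 186 [604.6, 180.7, 205.1] [42, 39, 38]
   179 182 [600.9, 190.0, 211.9] [53, 46, 47]
   179 183 [600.8, 187.1, 212.9] [46, 43, 49]
   179 184 [601.5, 185.5, 207.6] [45, 44, 46]
   179 185 [601.0, 182.0, 211.9] [49, 43, 44]
   179 186 [602.0, 180.8, 204.1] [25, 26, 27]
 tin rim 155 99.0 (array([ 452.5, -105. ,   45.8]), np.float64(1.3))
 arm 98 199.65673239878265 [5.22318570e-02 1.52561791e+02]
```

```bash
python3 - <<'E'
from m import *
for n in("scene","top"):
    z=np.load(n+"0.npz");W=cloud(n,z["d"]);z0=z["d"]
    hsv=cv2.cvtColor(z["p"],cv2.COLOR_RGB2HSV);X,Y,Z=W[...,0],W[...,1],W[...,2]
    m=(np.hypot(X-606,Y-183)<75)&(z0>0)&(Z>144)&(Z<180)&(hsv[...,1]>90)
    c=cv2.convexHull(np.argwhere(m)[:,::-1].astype(np.int32)).reshape(-1,2)
    o,d=ray(n,c);P=o+((152-o[2])/d[:,2])[:,None]*d
    print(n,"plate",circ(P))
    st=(np.hypot(X-613,Y-184)<25)&(Z>199)&(Z<208)&(hsv[...,2]>90)
    if st.sum()>5:
        q=W[st];(cx,cy),wh,a=cv2.minAreaRect(q[:,:2].astype(np.float32));print(" strap",st.sum(),q.mean(0).round(1),q[:,:2].min(0),q[:,:2].max(0),wh,a)
    tip=(np.hypot(X-603,Y-185)<20)&(Z>207)&(Z<216);print(" tip",tip.sum(),W[tip].mean(0).round(1))
    arm=(X>625)&(X<690)&(abs(Y-187)<12)&(Z>193)&(Z<208)
    a=[];
    for x in range(625,690,6):
        k=arm&(abs(X-x)<3)
        if k.sum()>3:a.append((x,(Y[k].min()+Y[k].max())/2))
    a=np.array(a);pf=np.polyfit(a[:,0],a[:,1],1);print(" arm",pf,np.polyval(pf,[613,650]),Z[arm].mean())
    # tin via hull of rim
    m=(np.hypot(X-453,Y+103)<60)&(Z>92)&(Z<110)
    c=cv2.convexHull(np.argwhere(m)[:,::-1].astype(np.int32)).reshape(-1,2)
    o,d=ray(n,c);P=o+((100-o[2])/d[:,2])[:,None]*d
    print(" tin",circ(P), "z",np.percentile(Z[m],[50,90]))
    # rack front top edge
    r=(X>680)&(X<740)&(Z>185)&(Z<215)&(Y>60)&(Y<310)
    e=[]
    for y in range(80,290,10):
        k=r&(abs(Y-y)<4)
        if k.sum()>2:e.append((y,X[k].min()))
    e=np.array(e);print(" rack edge",len(e),np.polyfit(e[:,0],e[:,1],1) if len(e)>3 else e, e[::4].round().tolist())
E
```

```text
scene plate (array([614.3, 187.9,  56.1]), np.float64(0.74))
 strap 68 [612.6 185.3 203.5] [607.7534541  170.13636648] [618.08463234 200.14137603] (9.038905143737793, 30.28682518005371) 2.949219226837158
 tip 16 [602.4 188.1 211. ]
 arm [3.36099875e-02 1.67198370e+02] [187.80129193 189.04486147] 199.30233454472176
 tin (array([ 454.1, -100. ,   49.3]), np.float64(0.85)) z [ 97.84767727 100.33507478]
 rack edge 21 [-3.72741782e-02  7.10159770e+02] [[80.0, 708.0], [120.0, 707.0], [160.0, 706.0], [200.0, 704.0], [240.0, 703.0], [280.0, 701.0]]
top plate (array([612.9, 183.4,  55.8]), np.float64(0.48))
 strap 37 [613.8 183.7 203.1] [609.67072825 170.43189113] [618.81867592 198.34473884] (8.995075225830078, 27.90889549255371) 0.4998423159122467
 tip 8 [602.4 186.2 211. ]
 arm [3.50600032e-02 1.64400614e+02] [185.89239611 187.18961623] 199.69934716667387
 tin (array([ 452.5, -105.2,   47.6]), np.float64(0.19)) z [ 99.04564309 101.43729915]
 rack edge 21 [-3.59826731e-02  7.08045178e+02] [[80.0, 708.0], [120.0, 705.0], [160.0, 704.0], [200.0, 702.0], [240.0, 701.0], [280.0, 701.0]]
```

```bash
cat > go.py <<'E'
import sys;from h import *;from rig import sense
def Rt(yaw): # tool x down, z along +-y'
    z=np.array([-np.sin(yaw),np.cos(yaw),0]);x=np.array([0,0,-1.]);return R.from_matrix(np.c_[x,np.cross(z,x),z])
if __name__=="__main__":
    st=sense();p=[float(v) for v in sys.argv[1:4]];yaw=float(sys.argv[4]) if len(sys.argv)>4 else .036
    print("t",st["time_s"],"pos",st["eef_pos"].round(1),"F",st["force"].round(1),"w",round(float(st["grip_width"])*85.4,1))
    print("tool axes\n",pose(st["ee_rot"]).as_matrix().round(3))
    for s in(yaw,yaw+np.pi):
        Rm=Rt(s);l,r=rel(st,p,Rm);print("lin",l,"rot",r)
E
python3 go.py 613 185 270
```

```text
t 0.1 pos [177.8 493.7 230.8] F [-0.2  0.2  0.2] w 85.0
tool axes
 [[-0.001 -0.941  0.339]
 [-0.001  0.339  0.941]
 [-1.     0.    -0.001]]
lin [-0.1306 -1.7134 -0.4766] rot [-0.7636 -0.0021 -0.0009]
lin [-0.1306 -1.7134 -0.4766] rot [ 5.5195e+00 -1.3000e-03  3.0000e-03]
```

```bash
python3 -m jog '[{"linear":[-0.1,-0.1,-0.02],"rotation":[-0.1,0,0],"grip":85},{"linear":[-0.15,-0.22,-0.05],"rotation":[-0.2,0,0],"grip":85},{"linear":[-0.15,-0.35,-0.08],"rotation":[-0.3,0,0],"grip":85},{"linear":[-0.15,-0.48,-0.12],"rotation":[-0.4,0,0],"grip":85},{"linear":[-0.15,-0.61,-0.16],"rotation":[-0.5,0,0],"grip":85},{"linear":[-0.15,-0.74,-0.2],"rotation":[-0.6,0,0],"grip":85},{"linear":[-0.15,-0.87,-0.24],"rotation":[-0.7,0,0],"grip":85},{"linear":[-0.15,-1,-0.28],"rotation":[-0.764,0,0],"grip":85},{"linear":[-0.15,-1,-0.28],"rotation":[-0.764,0,0],"grip":85}]'; python3 go.py 613 185 275
```

```text
time_s: 0.85
eef_pos: [436.0, 308.9, 274.8]
ee_rot: [-0.491, 0.508, -0.493, -0.507]
force: [0.2, -0.1, -0.8]
grip_width: 0.996
t 0.85 pos [436.  308.9 274.8] F [ 0.2 -0.1 -0.8] w 85.1
tool axes
 [[-0.001 -0.999 -0.032]
 [-0.003 -0.032  0.999]
 [-1.     0.001 -0.003]]
lin [ 2.000e-04 -5.765e-01 -4.315e-01] rot [-0.0084 -0.0054 -0.0015]
lin [ 2.000e-04 -5.765e-01 -4.315e-01] rot [ 6.2748e+00 -2.4000e-03  8.5000e-03]
```

```bash
python3 -m jog '[{"linear":[0,-0.1,-0.07],"rotation":[0,0,0],"grip":85},{"linear":[0,-0.2,-0.15],"rotation":[-0.008,-0.005,0],"grip":85},{"linear":[0,-0.3,-0.23],"rotation":[-0.008,-0.005,0],"grip":85},{"linear":[0,-0.4,-0.31],"rotation":[-0.008,-0.005,0],"grip":85},{"linear":[0,-0.5,-0.38],"rotation":[-0.008,-0.005,0],"grip":85},{"linear":[0,-0.5765,-0.4315],"rotation":[-0.008,-0.005,0],"grip":85},{"linear":[0,-0.5765,-0.4315],"rotation":[-0.008,-0.005,0],"grip":85},{"linear":[0,-0.5765,-0.4315],"rotation":[-0.008,-0.005,0],"grip":85}]'; python3 go.py 613 185 200; cat > shot.py <<'E'
import sys;from rig import capture;import numpy as np,cv2
k=sys.argv[1];boxes={"scene":eval(sys.argv[2]),"top":eval(sys.argv[3])}
for n in("scene","top"):
    p,d=capture(n);np.savez(f"{n}_{k}.npz",p=p,d=d)
    r0,r1,c0,c1=boxes[n];a=p[r0:r1,c0:c1];f=min(790/a.shape[1],590/a.shape[0])
    cv2.imwrite(f"pics/{n}_{k}.png",cv2.resize(a,None,fx=f,fy=f,interpolation=cv2.INTER_CUBIC)[:,:,::-1])
E
python3 shot.py 1 "(190,330,210,380)" "(110,240,120,290)"
```

```text
time_s: 1.52
eef_pos: [613.4, 184.3, 273.8]
ee_rot: [0.491, -0.508, 0.492, 0.509]
force: [-0.3, -0.5, -0.3]
grip_width: 0.995
t 1.5167 pos [613.4 184.3 273.8] F [-0.3 -0.5 -0.3] w 85.0
tool axes
 [[-0.003 -0.999 -0.034]
 [-0.    -0.034  0.999]
 [-1.     0.003 -0.   ]]
lin [0.2461 0.0007 0.0023] rot [-0.0036 -0.0004 -0.0053]
lin [0.2461 0.0007 0.0023] rot [ 6.2795e+00 -8.4000e-03  6.0000e-04]
```

View pics/scene_1.png

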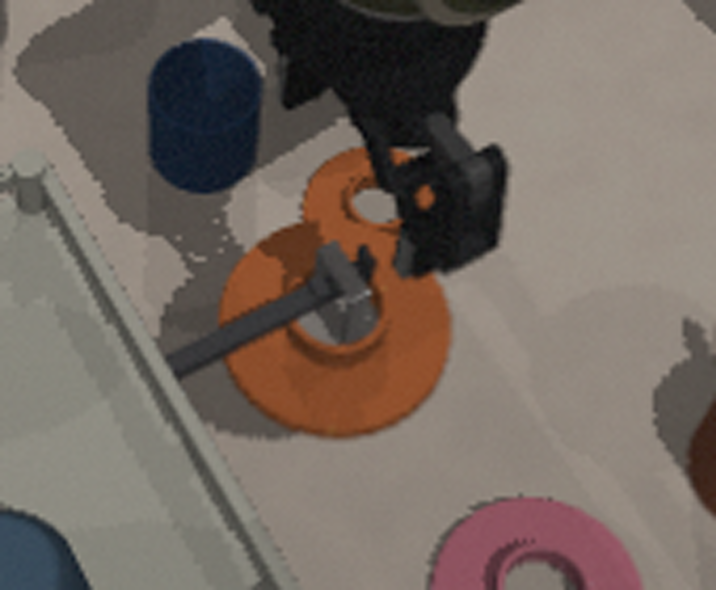

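View pics/top_1.png

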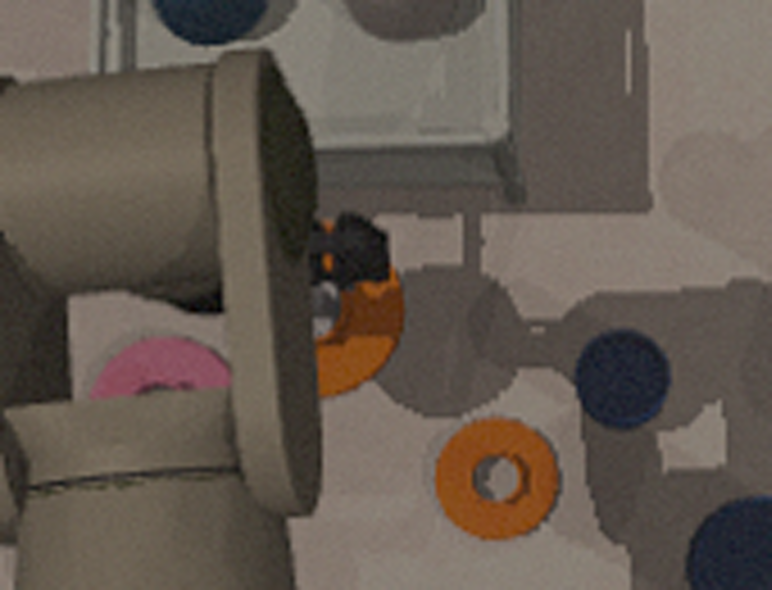

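```bash
python3 -m jog '[{"linear":[0.05,0,0],"rotation":[0,0,0],"grip":70},{"linear":[0.1,0,0.001],"rotation":[0,0,-0.005],"grip":60},{"linear":[0.15,0,0.002],"rotation":[0,0,-0.005],"grip":60},{"linear":[0.2,0,0.002],"rotation":[0,0,-0.005],"grip":60},{"linear":[0.25,0,0.002],"rotation":[0,0,-0.005],"grip":60},{"linear":[0.29,0,0.002],"rotation":[0,0,-0.005],"grip":60},{"linear":[0.315,0,0.002],"rotation":[0,0,-0.005],"grip":60},{"linear":[0.32,0,0.002],"rotation":[0,0,-0.005],"grip":60},{"linear":[0.32,0,0.002],"rotation":[0,0,-0.005],"grip":60}]'; python3 go.py 613 185 200;python3 shot.py 2 "(220,310,230,350)" "(110,240,120,290)"
```

```text
time_s: 2.37
eef_pos: [611.8, 186.9, 179.2]
ee_rot: [-0.491, 0.509, -0.49, -0.509]
force: [0.4, 0.6, 1.2]
grip_width: 0.702
t 2.3667 pos [611.8 186.9 179.2] F [0.4 0.6 1.2] w 59.9
tool axes
 [[ 0.001 -0.999 -0.037]
 [ 0.    -0.037  0.999]
 [-1.    -0.001  0.   ]]
lin [-0.0692 -0.0038 -0.0066] rot [0.0027 0.0001 0.0022]
lin [-0.0692 -0.0038 -0.0066] rot [-6.2805e+00 -3.4000e-03  2.0000e-04]
```

View pics/scene_2.png

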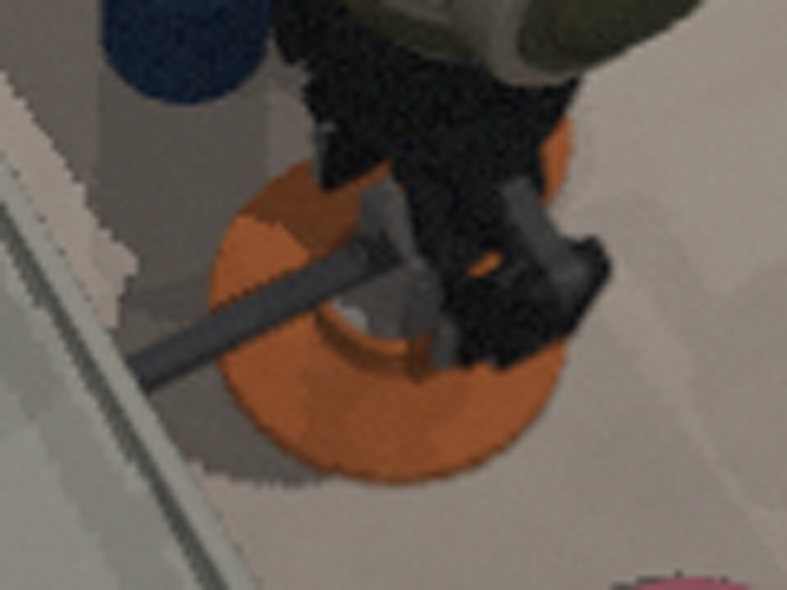

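```bash
python3 - <<'E'
from m import *
z=np.load("scene_2.npz");W=cloud("scene",z["d"]);X,Y,Z=W[...,0],W[...,1],W[...,2]
k=z["p"].max(-1)
f=(abs(X-612)<40)&(abs(Y-205)<60)&(Z>176)&(Z<260)
for lo,hi in((178,190),(190,205),(205,220),(220,240)):
    for nm,s in (("+y",Y>203),("-y",Y<203)):
        m=f&(Z>=lo)&(Z<hi)&s&(z["d"]>0)
        if m.sum()>4: print(lo,nm,m.sum(),np.percentile(W[m],[2,50,98],axis=0).round().tolist())
E
```

```text
178 -y 33 [[604.0, 157.0, 179.0], [614.0, 174.0, 187.0], [622.0, 202.0, 190.0]]
190 +y 29 [[614.0, 220.0, 190.0], [619.0, 226.0, 199.0], [622.0, 233.0, 204.0]]
190 -y 227 [[608.0, 157.0, 191.0], [621.0, 187.0, 200.0], [651.0, 202.0, 205.0]]
205 +y 18 [[616.0, 221.0, 206.0], [618.0, 226.0, 211.0], [622.0, 234.0, 219.0]]
205 -y 34 [[613.0, 152.0, 205.0], [621.0, 158.0, 212.0], [626.0, 193.0, 219.0]]
220 +y 100 [[602.0, 220.0, 224.0], [617.0, 231.0, 235.0], [624.0, 251.0, 239.0]]
220 -y 15 [[620.0, 147.0, 220.0], [625.0, 152.0, 229.0], [626.0, 158.0, 233.0]]
```

```bash
python3 -m jog '[{"linear":[0,-0.004,0],"rotation":[0,0,0],"grip":45},{"linear":[0,-0.004,0],"rotation":[0,0,0],"grip":35},{"linear":[0,-0.004,0],"rotation":[0,0,0],"grip":25},{"linear":[0,-0.004,0],"rotation":[0,0,0],"grip":20},{"linear":[0,-0.004,0],"rotation":[0,0,0],"grip":20},{"linear":[0,-0.004,0],"rotation":[0,0,0],"grip":20}]' 60; python3 go.py 613 185 200;python3 shot.py 3 "(220,310,230,350)" "(110,240,120,290)"
```

```text
time_s: 2.97
eef_pos: [614.0, 186.7, 181.2]
ee_rot: [-0.492, 0.51, -0.489, -0.508]
force: [-0.1, -0.7, 6.2]
grip_width: 0.348
t 2.9667 pos [614.  186.7 181.2] F [-0.1 -0.7  6.2] w 29.7
tool axes
 [[ 0.005 -0.999 -0.037]
 [ 0.    -0.037  0.999]
 [-1.    -0.005  0.   ]]
lin [-0.0627  0.0032 -0.0055] rot [0.0018 0.0002 0.0096]
lin [-0.0627  0.0032 -0.0055] rot [-6.2814e+00 -1.5100e-02  4.0000e-04]
```

View pics/scene_3.png

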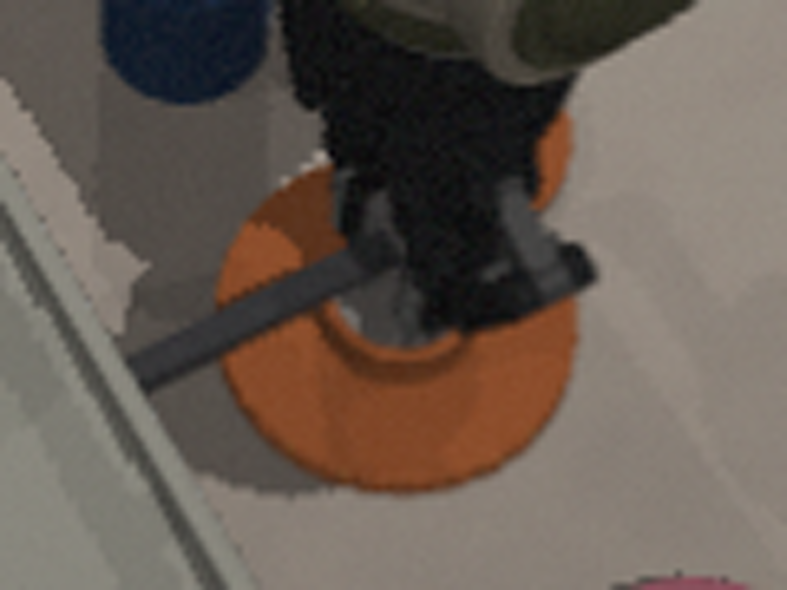

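```bash
python3 -m jog '[{"linear":[-0.01,0,0],"rotation":[0,0,0],"grip":20},{"linear":[-0.025,0,0],"rotation":[0,0,0.005],"grip":20},{"linear":[-0.04,0,0],"rotation":[0,0,0.01],"grip":20},{"linear":[-0.055,0,0],"rotation":[0,0,0.01],"grip":20},{"linear":[-0.07,0,0],"rotation":[0,0,0.01],"grip":20},{"linear":[-0.085,0,0],"rotation":[0,0,0.01],"grip":20},{"linear":[-0.1,0,0],"rotation":[0,0,0.01],"grip":20},{"linear":[-0.1,0,0],"rotation":[0,0,0.01],"grip":20},{"linear":[-0.1,0,0],"rotation":[0,0,0.01],"grip":20}]'; python3 go.py 613 185 200;python3 shot.py 4 "(220,310,230,350)" "(110,240,120,290)"; python3 - <<'E'
from m import *
z=np.load("scene_4.npz");W=cloud("scene",z["d"]);hsv=cv2.cvtColor(z["p"],cv2.COLOR_RGB2HSV)
m=(np.hypot(W[...,0]-613,W[...,1]-187)<60)&(W[...,2]>150)&(W[...,2]<190)&(hsv[...,1]>100)
q=W[m];print(np.median(q,0)); r=q[np.abs(q[:,2]-np.median(q[:,2]))<6]
print(np.linalg.lstsq(np.c_[r[:,:2],np.ones(len(r))],r[:,2],rcond=None)[0][:2])
E
```

```text
time_s: 3.82
eef_pos: [613.9, 186.8, 205.1]
ee_rot: [0.49, -0.508, 0.492, 0.511]
force: [16.9, 4.1, -37.0]
grip_width: 0.34
t 3.8167 pos [613.9 186.8 205.1] F [ 16.9   4.1 -37. ] w 29.0
tool axes
 [[-0.006 -0.999 -0.037]
 [ 0.001 -0.037  0.999]
 [-1.     0.006  0.001]]
lin [ 0.017   0.0031 -0.0059] rot [ 0.0013  0.0015 -0.0112]
lin [ 0.017   0.0031 -0.0059] rot [-6.2819e+00  1.7500e-02  2.4000e-03]
[628.70752461 213.35761371 174.52067752]
[-0.03959125  0.00285291]
```

View pics/scene_4.png

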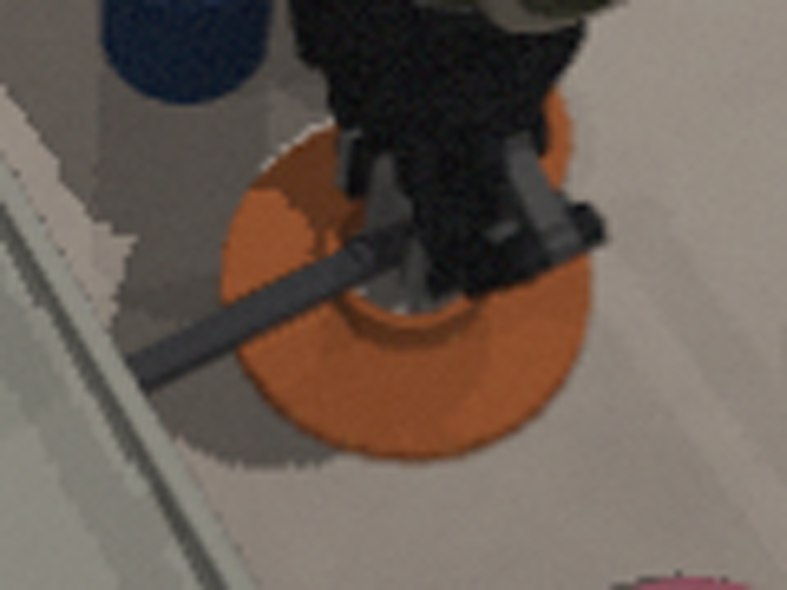

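The -37 N and the slight tilt mean I raised it too far: the outer lid's collar has come up under the hook arm. I'll lower to about 16 mm of lift.

```bash
python3 -m jog '[{"linear":[0.012,0,0],"rotation":[0,0,0],"grip":20},{"linear":[0.024,0,0],"rotation":[0,0,-0.006],"grip":20},{"linear":[0.024,0,0],"rotation":[0,0,-0.011],"grip":20},{"linear":[0.024,0,0],"rotation":[0,0,-0.011],"grip":20}]'; cat > lid.py <<'E'
import sys
from m import *
n,k,x,y,zz=sys.argv[1],sys.argv[2],*map(float,sys.argv[3:6])
z=np.load(f"{n}_{k}.npz");W=cloud(n,z["d"]);hsv=cv2.cvtColor(z["p"],cv2.COLOR_RGB2HSV)
m=(np.hypot(W[...,0]-x,W[...,1]-y)<75)&(abs(W[...,2]-zz)<25)&(hsv[...,1]>100)&(hsv[...,0]<20)
q=W[m];med=np.median(q[:,2]);r=q[abs(q[:,2]-med)<5]
A=np.c_[r[:,0]-x,r[:,1]-y,np.ones(len(r))];co=np.linalg.lstsq(A,r[:,2],rcond=None)[0];s=abs(r[:,2]-A@co)<3;co=np.linalg.lstsq(A[s],r[s,2],rcond=None)[0]
print(n,"plate z",co[2].round(1),"med",med.round(1),"slopes",co[:2].round(3))
c=cv2.convexHull(np.argwhere(m)[:,::-1].astype(np.int32)).reshape(-1,2)
o,d=ray(n,c);P=o+((med+.7-o[2])/d[:,2])[:,None]*d;print(" circle",circ(P))
E
python3 go.py 613 185 200;python3 shot.py 5 "(220,310,230,350)" "(110,240,120,290)";python3 lid.py scene 5 613 187 168; python3 lid.py scene 4 613 187 172;python3 lid.py scene 3 613 187 152
```

```text
time_s: 4.25
eef_pos: [613.8, 186.8, 198.6]
ee_rot: [-0.491, 0.509, -0.49, -0.509]
force: [0.4, -0.6, -2.2]
grip_width: 0.344
t 4.25 pos [613.8 186.8 198.6] F [ 0.4 -0.6 -2.2] w 29.4
tool axes
 [[ 0.001 -0.999 -0.037]
 [ 0.001 -0.037  0.999]
 [-1.    -0.001  0.001]]
lin [-0.0047  0.003  -0.006 ] rot [0.0013 0.0016 0.0016]
lin [-0.0047  0.003  -0.006 ] rot [-6.2819e+00 -2.5000e-03  2.4000e-03]
scene plate z 168.5 med 168.7 slopes [-0.01   0.005]
 circle (array([614.8, 192. ,  55.4]), np.float64(0.54))
scene plate z 174.9 med 174.7 slopes [-0.036  0.006]
 circle (array([613.6, 191.9,  55.6]), np.float64(0.77))
scene plate z 151.2 med 151.5 slopes [-0.001  0.012]
 circle (array([615.1, 192.1,  55.4]), np.float64(0.6))
```

View pics/scene_5.png

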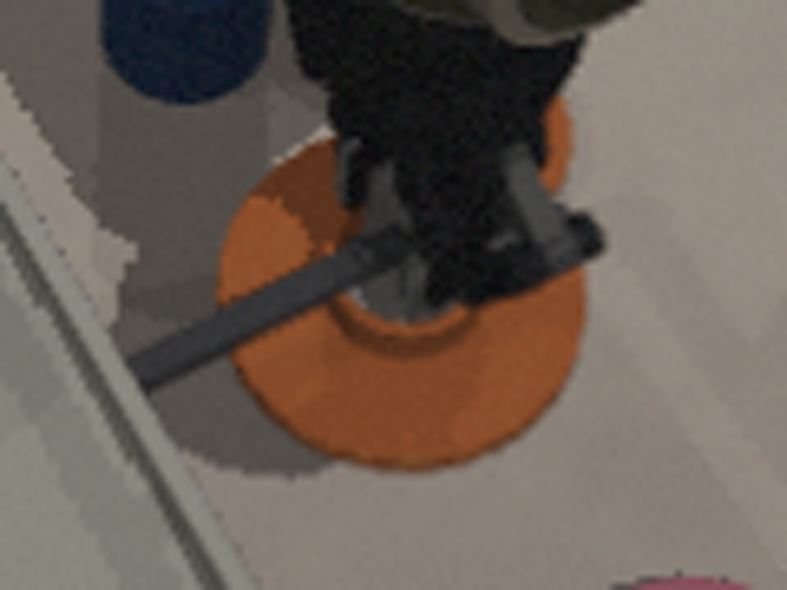

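```bash
python3 -m jog '[{"linear":[0,0.01,0],"rotation":[0,0,0],"grip":20},{"linear":[0,0.03,0],"rotation":[0,0,0],"grip":20},{"linear":[0,0.05,0],"rotation":[0,0,0],"grip":20},{"linear":[0,0.07,0],"rotation":[0,0,0],"grip":20},{"linear":[0,0.09,0],"rotation":[0,0,0],"grip":20},{"linear":[0,0.11,0],"rotation":[0,0,0],"grip":20},{"linear":[0,0.13,0],"rotation":[0,0,0],"grip":20},{"linear":[0,0.15,0],"rotation":[0,0,0],"grip":20},{"linear":[0,0.17,0],"rotation":[0,0,0],"grip":20},{"linear":[0,0.19,0],"rotation":[0,0,0],"grip":20},{"linear":[0,0.21,0],"rotation":[0,0,0],"grip":20},{"linear":[0,0.23,0],"rotation":[0,0,0],"grip":20},{"linear":[0,0.23,0],"rotation":[0,0,0],"grip":20}]';python3 go.py 453 -102 230;python3 shot.py 6 "(180,310,190,380)" "(110,240,120,290)";python3 lid.py scene 6 545 187 168;python3 lid.py top 6 545 187 168
```

```text
time_s: 5.43
eef_pos: [544.1, 184.4, 199.0]
ee_rot: [-0.491, 0.509, -0.49, -0.509]
force: [-0.2, 0.1, -3.3]
grip_width: 0.342
t 5.4333 pos [544.1 184.4 199. ] F [-0.2  0.1 -3.3] w 29.2
tool axes
 [[ 0.001 -0.999 -0.037]
 [ 0.001 -0.037  0.999]
 [-1.    -0.001  0.001]]
lin [-0.1044  0.3387 -0.9427] rot [0.002  0.0017 0.0023]
lin [-0.1044  0.3387 -0.9427] rot [-6.2811e+00 -3.7000e-03  2.7000e-03]
scene plate z 168.8 med 169.0 slopes [-0.007  0.008]
 circle (array([545.6, 189.5,  55.6]), np.float64(0.7))
top plate z 168.7 med 168.5 slopes [-0.003  0.006]
 circle (array([543. , 184.6,  55.6]), np.float64(0.34))
```

View pics/scene_6.png

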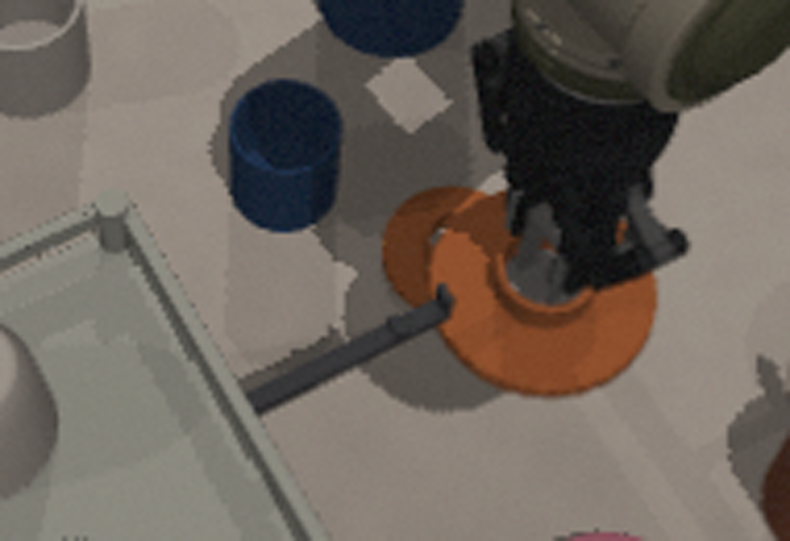

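```bash
python3 -m jog '[{"linear":[0,0.01,-0.02],"rotation":[0,0,0],"grip":20},{"linear":[0,0.03,-0.06],"rotation":[0,0,0],"grip":20},{"linear":[0,0.05,-0.12],"rotation":[0,0,0],"grip":20},{"linear":[0,0.07,-0.18],"rotation":[0,0,0],"grip":20},{"linear":[0,0.09,-0.24],"rotation":[0,0,0],"grip":20},{"linear":[0,0.11,-0.3],"rotation":[0,0,0],"grip":20},{"linear":[0,0.13,-0.36],"rotation":[0,0,0],"grip":20},{"linear":[0,0.15,-0.42],"rotation":[0,0,0],"grip":20},{"linear":[0,0.17,-0.48],"rotation":[0,0,0],"grip":20},{"linear":[0,0.19,-0.54],"rotation":[0,0,0],"grip":20},{"linear":[0,0.21,-0.6],"rotation":[0,0,0],"grip":20},{"linear":[0,0.23,-0.66],"rotation":[0,0,0],"grip":20},{"linear":[0,0.25,-0.72],"rotation":[0,0,0],"grip":20},{"linear":[0,0.27,-0.78],"rotation":[0,0,0],"grip":20},{"linear":[0,0.29,-0.84],"rotation":[0,0,0],"grip":20},{"linear":[0,0.31,-0.89],"rotation":[0,0,0],"grip":20},{"linear":[0,0.325,-0.925],"rotation":[0,0,0],"grip":20},{"linear":[0,0.3375,-0.949],"rotation":[0,0,0],"grip":20},{"linear":[0,0.3375,-0.949],"rotation":[0,0,0],"grip":20},{"linear":[0,0.3375,-0.949],"rotation":[0,0,0],"grip":20}]';python3 go.py 453.3 -104 150;python3 shot.py 7 "(110,240,190,380)" "(150,290,200,384)";python3 lid.py scene 7 453 -102 168;python3 lid.py top 7 453 -104 168
```

```text
time_s: 7.2
eef_pos: [454.3, -103.9, 198.7]
ee_rot: [-0.492, 0.509, -0.49, -0.509]
force: [-0.5, -0.0, -3.6]
grip_width: 0.343
t 7.2 pos [ 454.3 -103.9  198.7] F [-0.5 -0.  -3.6] w 29.3
tool axes
 [[ 0.002 -0.999 -0.036]
 [ 0.001 -0.036  0.999]
 [-1.    -0.002  0.001]]
lin [ 0.1622  0.0037 -0.0002] rot [-0.0001  0.002   0.0044]
lin [ 0.1622  0.0037 -0.0002] rot [ 6.2831e+00  7.0000e-03 -3.1000e-03]
scene plate z 168.6 med 168.8 slopes [-0.008  0.009]
 circle (array([456.4, -96.2,  57. ]), np.float64(1.35))
top plate z 145.5 med 167.6 slopes [-0.36   0.224]
 circle (array([421.7, -92.7,  23. ]), np.float64(1.13))
```

View pics/scene_7.png

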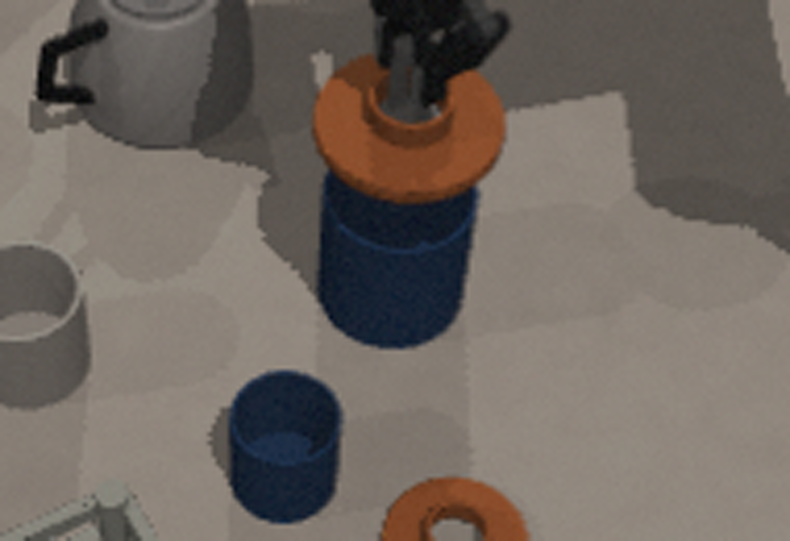

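View pics/top_7.png

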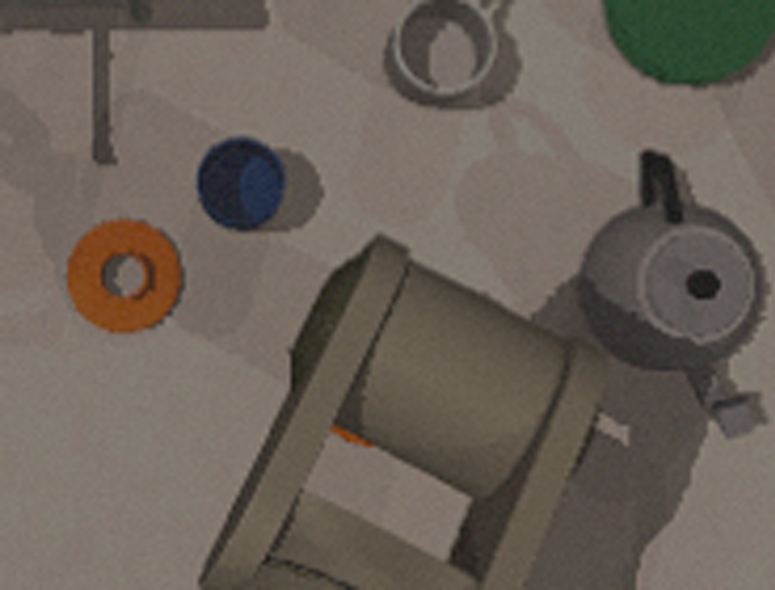

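```bash
cat > fit.py <<'E'
from m import *
# silhouette edge fit: near-side arc of a horizontal circle (known radius), free x,y,z? z fixed
def fit(n,k,mask_fn,c0,r,z):
    d=np.load(f"{n}{k}.npz");W=cloud(n,d["d"]);hsv=cv2.cvtColor(d["p"],cv2.COLOR_RGB2HSV)
    m=mask_fn(W,hsv).astype(np.uint8)
    m=cv2.morphologyEx(m,cv2.MORPH_CLOSE,np.ones((3,3)))
    big=cv2.resize(m*255,None,fx=4,fy=4,interpolation=cv2.INTER_LINEAR)
    c=max(cv2.findContours((big>127).astype(np.uint8),cv2.RETR_EXTERNAL,cv2.CHAIN_APPROX_NONE)[0],key=len).reshape(-1,2)
    c=(c+.5)/4-.5
    o,dd=ray(n,c);P=o+((z-o[2])/dd[:,2])[:,None]*dd
    x=np.array(c0,float)
    for tol in(8,4,2.5,2):
        s=abs(np.hypot(*(P[:,:2]-x).T)-r)<tol
        f=lambda v:np.hypot(P[s,0]-v[0],P[s,1]-v[1])-r
        x=least_squares(f,x,loss="soft_l1").x
    print(n,k,x.round(1),"inl",s.mean().round(2),"rms",f(x).std().round(2),"mean",f(x).mean().round(2))
    return x
org=lambda x,y,z:(lambda W,h:(np.hypot(W[...,0]-x,W[...,1]-y)<75)&(W[...,2]>z-12)&(W[...,2]<z+25)&(h[...,1]>100)&(h[...,0]<20))
if __name__=="__main__":
    for n in("scene","top"):
        fit(n,"0",org(613,186,151),(613,186),56,152)
        fit(n,"_6",org(545,187,168),(544,187),56,169)
        tin=lambda W,h:(np.hypot(W[...,0]-453,W[...,1]+103)<62)&(W[...,2]>88)
        fit(n,"0",tin,(453,-103),48,100)
        tinf=lambda W,h:(np.hypot(W[...,0]-453,W[...,1]+103)<62)&(W[...,2]>8)
    fit("scene","_7",org(455,-98,168),(456,-98),56,169)
E
python3 fit.py
```

```text
scene 0 [614.5 187.7] inl 0.59 rms 0.83 mean 0.14
scene _6 [545.  189.1] inl 0.58 rms 0.83 mean -0.21
scene 0 [ 452.6 -101.6] inl 0.58 rms 0.84 mean -0.11
top 0 [612.8 183.1] inl 0.6 rms 0.81 mean -0.38
top _6 [543.1 185. ] inl 0.47 rms 0.6 mean -0.01
top 0 [ 452.5 -105.2] inl 1.0 rms 0.67 mean -0.28
scene _7 [457.5 -95.4] inl 0.54 rms 1.04 mean -0.0
```

```bash
python3 -m jog '[{"linear":[0.01,0.002,0],"rotation":[0,0,0],"grip":20},{"linear":[0.03,0.005,-0.001],"rotation":[0,0,0.002],"grip":20},{"linear":[0.05,0.005,-0.003],"rotation":[0,0.002,0.004],"grip":20},{"linear":[0.07,0.005,-0.003],"rotation":[0,0.002,0.004],"grip":20},{"linear":[0.09,0.005,-0.003],"rotation":[0,0.002,0.004],"grip":20},{"linear":[0.11,0.005,-0.003],"rotation":[0,0.002,0.004],"grip":20},{"linear":[0.125,0.005,-0.003],"rotation":[0,0.002,0.004],"grip":20},{"linear":[0.135,0.005,-0.003],"rotation":[0,0.002,0.004],"grip":20},{"linear":[0.135,0.005,-0.003],"rotation":[0,0.002,0.004],"grip":20}]';python3 go.py 452.8 -104.8 142;python3 shot.py 8 "(130,220,235,345)" "(150,290,200,384)";python3 lid.py scene 8 453 -102 128
```

```text
time_s: 8.05
eef_pos: [452.9, -104.2, 157.5]
ee_rot: [0.491, -0.509, 0.491, 0.51]
force: [-1.1, 0.1, -3.2]
grip_width: 0.348
t 8.05 pos [ 452.9 -104.2  157.5] F [-1.1  0.1 -3.2] w 29.7
tool axes
 [[-0.001 -0.999 -0.037]
 [ 0.001 -0.037  0.999]
 [-1.     0.001  0.001]]
lin [ 0.0516  0.0003 -0.002 ] rot [ 0.0024  0.0011 -0.0017]
lin [ 0.0516  0.0003 -0.002 ] rot [-6.2807e+00  2.6000e-03  1.7000e-03]
scene plate z 127.2 med 127.5 slopes [-0.014  0.01 ]
 circle (array([454.5, -96.9,  56.7]), np.float64(1.12))
```

View pics/scene_8.png

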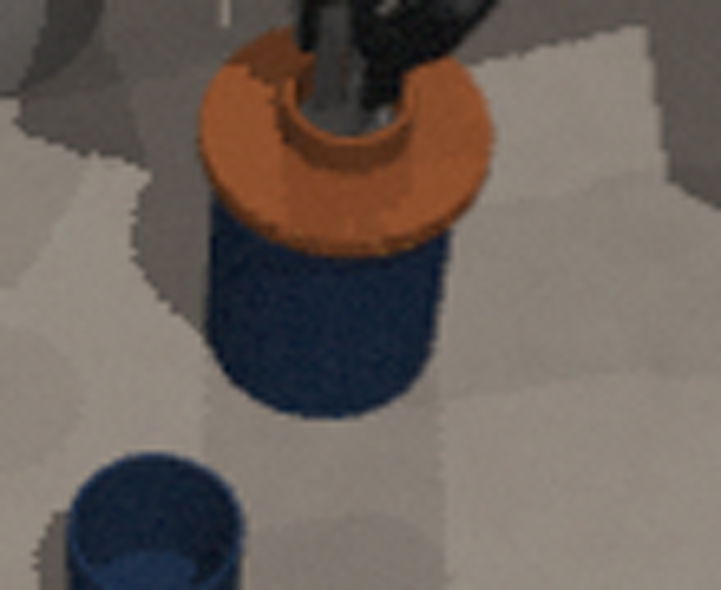

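```bash
python3 - <<'E'
from m import *
z=np.load("scene_8.npz");r0,c0,f=120,225,6
a=cv2.resize(z["p"][r0:r0+95,c0:c0+130],None,fx=f,fy=f,interpolation=cv2.INTER_CUBIC)[:,:,::-1].copy()
a=cv2.convertScaleAbs(a,alpha=1.6)
t=np.linspace(0,2*np.pi,200)
def C(x,y,zz,r,col):
    p=proj("scene",np.c_[x+r*np.cos(t),y+r*np.sin(t),0*t+zz]);p=((p+.5-[c0,r0])*f-.5).round().astype(np.int32)
    cv2.polylines(a,[p],True,col,1)
bx,by=452.6,-101.6
C(bx,by,0,48,(0,255,0));C(bx,by,90,48,(0,255,0));
C(bx,by,128,56,(255,255,255));C(bx,by,146,25,(255,255,255))
cv2.imwrite("pics/ov8.png",a)
E
```

```text
(no output)
```

View pics/ov8.png

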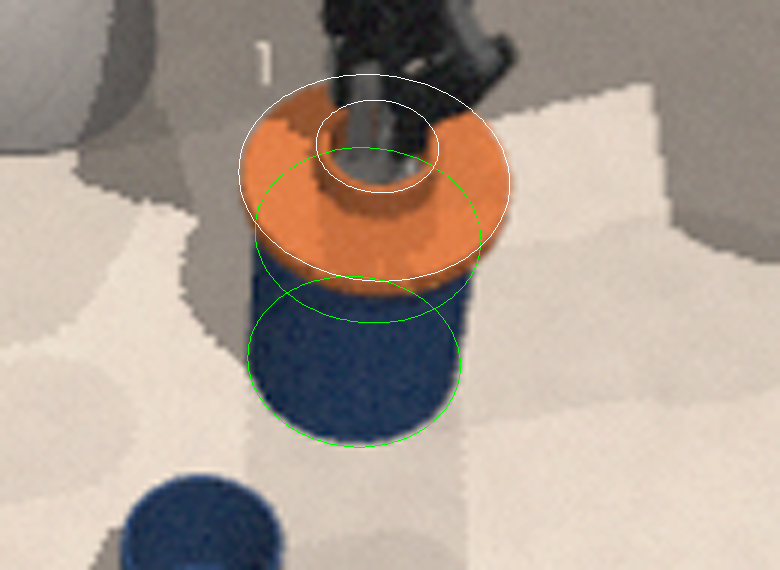

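The overlay drawn for a lid centred over the tin matches collar and rim within about 1–2 mm; my earlier offset came from the visible skirt. Lowering in small steps.

```bash
python3 -m jog '[{"linear":[0.01,0,0],"rotation":[0,0,0],"grip":20},{"linear":[0.02,0,0],"rotation":[0,0,0],"grip":20},{"linear":[0.03,0,0],"rotation":[0,0,0],"grip":20},{"linear":[0.037,0,0],"rotation":[0,0,0],"grip":20},{"linear":[0.043,0,0],"rotation":[0,0,0],"grip":20},{"linear":[0.043,0,0],"rotation":[0,0,0],"grip":20}]'; python3 -m jog '[{"linear":[0.005,0,0],"rotation":[0,0,0],"grip":20},{"linear":[0.008,0,0],"rotation":[0,0,0],"grip":20},{"linear":[0.008,0,0],"rotation":[0,0,0],"grip":20}]'; python3 go.py 452.8 -104.8 142;python3 shot.py 9 "(130,220,235,345)" "(150,290,200,384)";python3 lid.py scene 9 453 -102 113
```

```text
time_s: 8.65
eef_pos: [453.0, -104.3, 144.9]
ee_rot: [0.491, -0.509, 0.491, 0.509]
force: [0.0, -0.5, -2.6]
grip_width: 0.34
time_s: 8.9
eef_pos: [452.9, -104.3, 142.3]
ee_rot: [0.491, -0.509, 0.491, 0.509]
force: [-0.9, -0.3, -3.0]
grip_width: 0.341
t 8.9 pos [ 452.9 -104.3  142.3] F [-0.9 -0.3 -3. ] w 29.2
tool axes
 [[-0.001 -0.999 -0.037]
 [ 0.    -0.037  0.999]
 [-1.     0.001  0.   ]]
lin [ 0.0011  0.0006 -0.0017] rot [ 0.0023  0.0008 -0.0012]
lin [ 0.0011  0.0006 -0.0017] rot [-6.2808e+00  1.8000e-03  1.3000e-03]
scene plate z 112.0 med 112.2 slopes [-0.01   0.004]
 circle (array([455. , -97. ,  56.7]), np.float64(1.11))
```

View pics/scene_9.png

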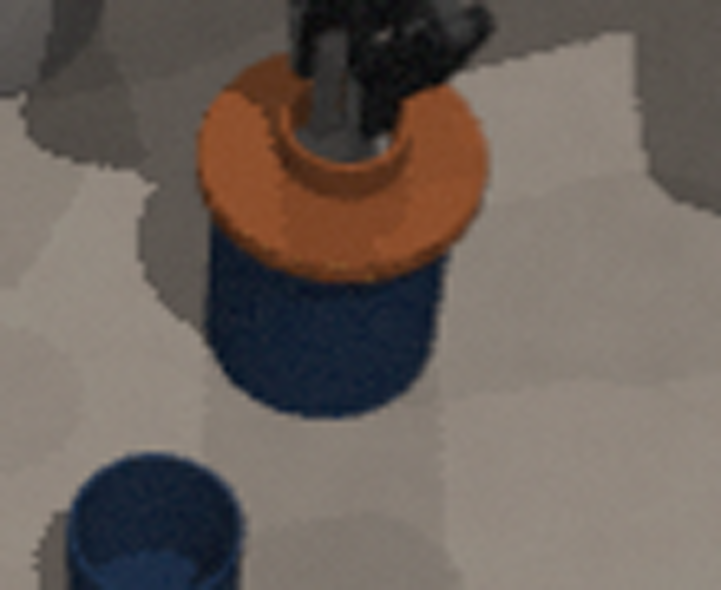

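```bash
python3 -m jog '[{"linear":[0.003,0,0],"rotation":[0,0,0],"grip":20},{"linear":[0.004,0,0],"rotation":[0,0,0],"grip":20},{"linear":[0.004,0,0],"rotation":[0,0,0],"grip":20}]';  python3 -m jog '[{"linear":[0.003,0,0],"rotation":[0,0,0],"grip":20},{"linear":[0.004,0,0],"rotation":[0,0,0],"grip":20},{"linear":[0.004,0,0],"rotation":[0,0,0],"grip":20}]'
```

```text
time_s: 9.25
eef_pos: [453.1, -104.3, 141.8]
ee_rot: [-0.491, 0.509, -0.491, -0.509]
force: [-2.7, 1.1, 3.4]
grip_width: 0.344
time_s: 9.5
eef_pos: [453.5, -104.6, 141.6]
ee_rot: [-0.491, 0.51, -0.49, -0.509]
force: [-4.0, 0.8, 9.8]
grip_width: 0.342
```

```bash
python3 -m jog '[{"linear":[0.004,0,0],"rotation":[0,0,0],"grip":20},{"linear":[0.004,0,0],"rotation":[0,0,0],"grip":20}]'; python3 shot.py 10 "(130,220,235,345)" "(150,290,200,384)";python3 lid.py scene 10 453 -102 113
```

```text
time_s: 9.67
eef_pos: [453.8, -104.7, 141.6]
ee_rot: [-0.491, 0.51, -0.49, -0.508]
force: [-5.4, 2.7, 13.4]
grip_width: 0.343
scene plate z 111.5 med 111.6 slopes [-0.008  0.003]
 circle (array([455.8, -98. ,  56.9]), np.float64(1.2))
```

View pics/scene_10.png

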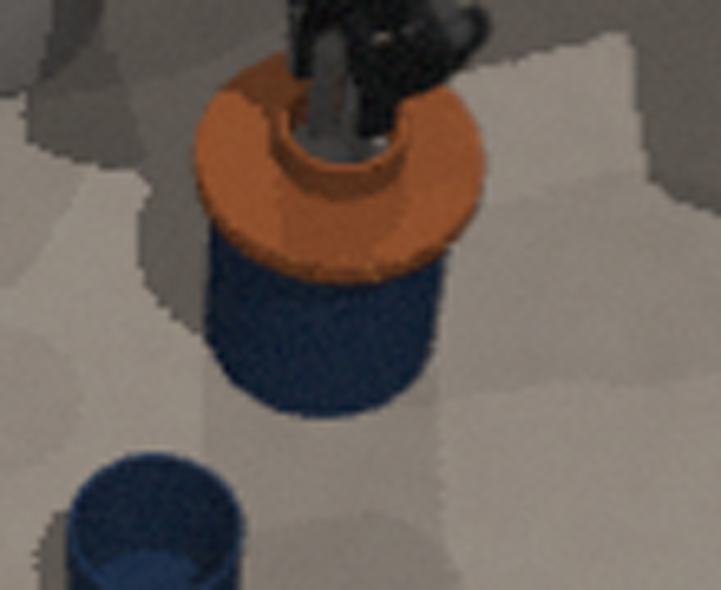

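```bash
python3 -m jog '[{"linear":[0,0,0],"rotation":[0,0,0],"grip":20},{"linear":[0,0,0],"rotation":[0,0,0],"grip":28},{"linear":[0,0,0],"rotation":[0,0,0],"grip":40},{"linear":[0,0,0],"rotation":[0,0,0],"grip":55},{"linear":[0,0,0],"rotation":[0,0,0],"grip":75},{"linear":[0,0,0],"rotation":[0,0,0],"grip":85},{"linear":[0,0,0],"rotation":[0,0,0],"grip":85},{"linear":[0,0,0],"rotation":[0,0,0],"grip":85}]'; python3 shot.py 11 "(130,220,235,345)" "(150,290,200,384)";python3 lid.py scene 11 453 -102 113; python3 go.py 453 -104.5 114.5
```

```text
time_s: 10.43
eef_pos: [453.8, -104.7, 141.7]
ee_rot: [-0.491, 0.511, -0.49, -0.508]
force: [-0.2, -0.2, -0.4]
grip_width: 0.993
scene plate z 111.2 med 111.4 slopes [ 0.002 -0.001]
 circle (array([455.9, -98. ,  57.3]), np.float64(1.43))
t 10.5333 pos [ 453.8 -104.7  141.7] F [ 0.3 -0.7  0.4] w 84.9
tool axes
 [[ 0.003 -0.999 -0.038]
 [-0.002 -0.038  0.999]
 [-1.    -0.003 -0.002]]
lin [0.0906 0.0029 0.0009] rot [ 0.0033 -0.0041  0.0054]
lin [0.0906 0.0029 0.0009] rot [-6.2799 -0.0085 -0.0064]
```

View pics/scene_11.png

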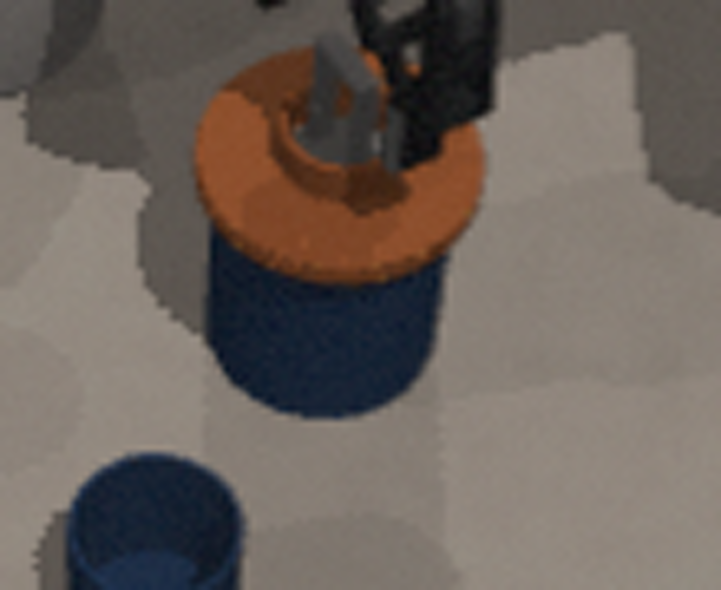

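```bash
python3 - <<'E'
from m import *
z=np.load("scene_11.npz");W=cloud("scene",z["d"]);hsv=cv2.cvtColor(z["p"],cv2.COLOR_RGB2HSV);X,Y,Z=W[...,0],W[...,1],W[...,2]
s=(abs(X-454)<25)&(abs(Y+102)<25)&(Z>159)&(Z<170)&(hsv[...,1]<80);q=W[s]
print("strap top",s.sum(),q.mean(0).round(1),q.min(0).round(1),q.max(0).round(1),cv2.minAreaRect(q[:,:2].astype(np.float32)))
c=(np.hypot(X-454,Y+100)<40)&(Z>127)&(Z<134)&(hsv[...,1]>90);q=W[c];print("collar top",c.sum(),circ(q),q[:,2].mean())
r0,c0,f=120,225,6
a=cv2.resize(z["p"][r0:r0+95,c0:c0+130],None,fx=f,fy=f,interpolation=cv2.INTER_CUBIC)[:,:,::-1].copy()
a=cv2.convertScaleAbs(a,alpha=1.6)
t=np.linspace(0,2*np.pi,200)
def P(p,col):
    p=proj("scene",p);p=((p+.5-[c0,r0])*f-.5).round().astype(np.int32);cv2.polylines(a,[p],True,col,1)
C=lambda x,y,zz,r,col:P(np.c_[x+r*np.cos(t),y+r*np.sin(t),0*t+zz],col)
bx,by=454,-101
C(bx,by,112,56,(255,255,255));C(bx,by,105,56,(255,255,255));C(bx,by,130,25,(255,0,0));C(bx,by,130,21,(255,0,0));C(bx,by,0,48,(0,255,0))
u=np.array([-.038,1])*15.5;v=np.array([1,.038])*5
P(np.array([[bx,by]+a_*u+b_*v for a_,b_ in((1,1),(1,-1),(-1,-1),(-1,1))]) @ np.array([[1,0,0],[0,1,0]])+[0,0,164],(0,255,255))
cv2.imwrite("pics/ov11.png",a)
E
```

```text
strap top 48 [ 453.4 -102.5  163. ] [ 448.5 -119.5  160. ] [458.3 -85.3 165.8] ((453.3534240722656, -102.37564086914062), (34.12630844116211, 9.412158966064453), 89.09349822998047)
collar top 40 (array([ 452.9, -100.8,   22.6]), np.float64(2.06)) 129.227031038064
```

View pics/ov11.png

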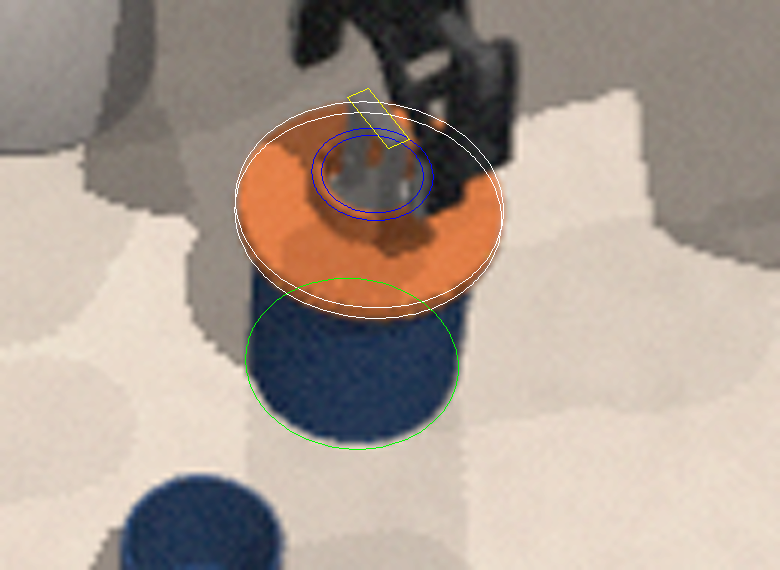

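```bash
python3 -m jog '[{"linear":[0.01,0,0],"rotation":[0,0,0],"grip":85},{"linear":[0.03,0.001,0],"rotation":[0.003,-0.004,0.005],"grip":85},{"linear":[0.05,0.001,0],"rotation":[0.003,-0.004,0.005],"grip":85},{"linear":[0.07,0.001,0],"rotation":[0.003,-0.004,0.005],"grip":80},{"linear":[0.082,0.001,0],"rotation":[0.003,-0.004,0.005],"grip":75},{"linear":[0.088,0.001,0],"rotation":[0.003,-0.004,0.005],"grip":70},{"linear":[0.088,0.001,0],"rotation":[0.003,-0.004,0.005],"grip":65},{"linear":[0.088,0.001,0],"rotation":[0.003,-0.004,0.005],"grip":62},{"linear":[0.088,0.001,0],"rotation":[0.003,-0.004,0.005],"grip":62}]'; python3 shot.py 12 "(130,220,235,345)" "(150,290,200,384)";python3 lid.py scene 12 453 -102 113; python3 go.py 453.8 -104.5 114.5
```

```text
time_s: 11.28
eef_pos: [453.7, -104.8, 115.5]
ee_rot: [-0.491, 0.509, -0.491, -0.509]
force: [-0.7, -0.5, -0.3]
grip_width: 0.726
scene plate z 111.3 med 111.4 slopes [-0.    -0.003]
 circle (array([456.4, -97.3,  56.6]), np.float64(1.19))
t 11.3833 pos [ 453.7 -104.8  115.5] F [ 0.6 -0.2  0.3] w 61.9
tool axes
 [[ 0.001 -0.999 -0.036]
 [-0.    -0.036  0.999]
 [-1.    -0.001 -0.   ]]
lin [ 0.0033 -0.0004  0.001 ] rot [ 0.0004 -0.0005  0.0013]
lin [ 0.0033 -0.0004  0.001 ] rot [-6.2828e+00 -2.0000e-03 -8.0000e-04]
```

View pics/scene_12.png

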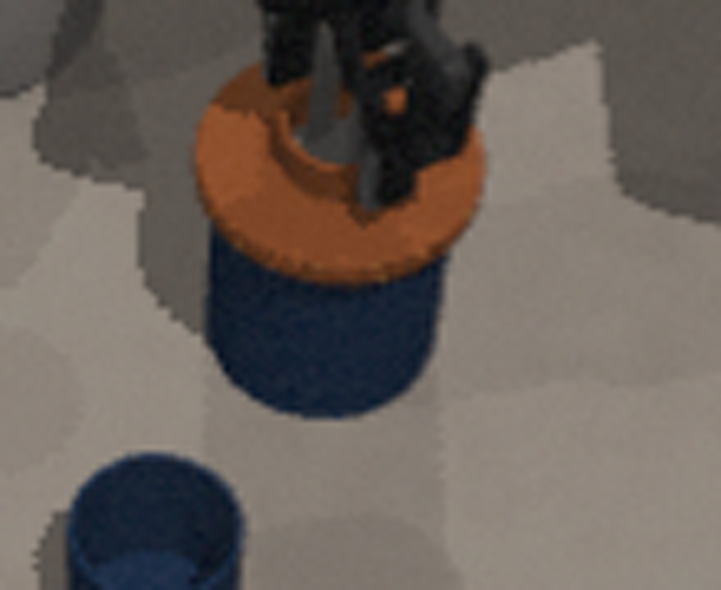

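```bash
python3 -m jog '[{"linear":[0,0,0],"rotation":[0,0,0],"grip":58},{"linear":[0,0,0],"rotation":[0,0,0],"grip":55},{"linear":[0,0,0],"rotation":[0,0,0],"grip":52},{"linear":[0,0,0],"rotation":[0,0,0],"grip":50},{"linear":[0,0,0],"rotation":[0,0,0],"grip":47},{"linear":[0,0,0],"rotation":[0,0,0],"grip":44},{"linear":[0,0,0],"rotation":[0,0,0],"grip":40},{"linear":[0,0,0],"rotation":[0,0,0],"grip":40}]' 50; python3 shot.py 13 "(130,220,235,345)" "(150,290,200,384)";python3 lid.py scene 13 453 -102 113; python3 go.py 453.8 -104.5 114.5
```

```text
time_s: 12.05
eef_pos: [453.8, -104.6, 116.2]
ee_rot: [-0.491, 0.509, -0.491, -0.509]
force: [-2.6, 3.0, 8.3]
grip_width: 0.564
scene plate z 111.2 med 111.3 slopes [-0.001 -0.001]
 circle (array([456.2, -98.2,  56.4]), np.float64(1.24))
t 12.15 pos [ 453.8 -104.6  116.2] F [-3.3  2.5  9.1] w 48.5
tool axes
 [[ 0.001 -0.999 -0.036]
 [-0.    -0.036  0.999]
 [-1.    -0.001 -0.   ]]
lin [ 0.0057 -0.0001  0.0005] rot [ 0.0004 -0.0003  0.002 ]
lin [ 0.0057 -0.0001  0.0005] rot [-6.2828e+00 -3.2000e-03 -5.0000e-04]
```

View pics/scene_13.png

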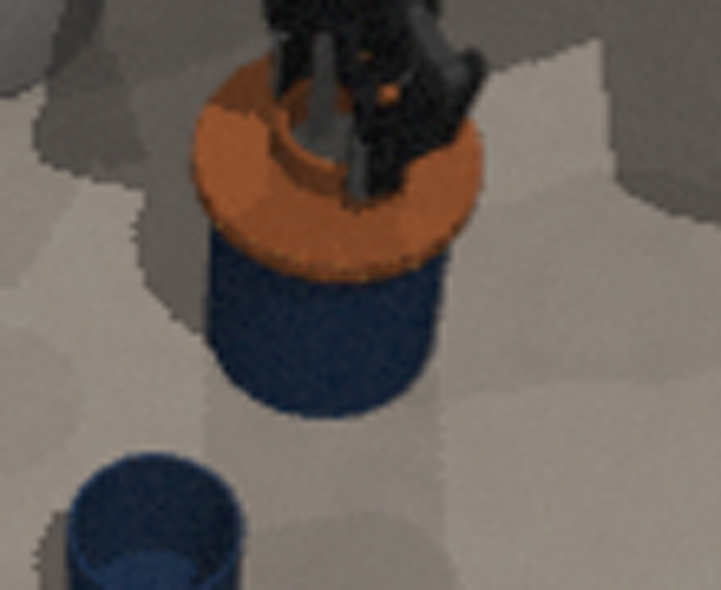

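```bash
python3 -m jog '[{"linear":[-0.005,0,0],"rotation":[0,0,0],"grip":40},{"linear":[-0.015,0,0],"rotation":[0,0,0],"grip":40},{"linear":[-0.025,0,0],"rotation":[0,0,0],"grip":40},{"linear":[-0.035,0,0],"rotation":[0,0,0],"grip":40},{"linear":[-0.045,0,0],"rotation":[0,0,0],"grip":40},{"linear":[-0.05,0,0],"rotation":[0,0,0],"grip":40},{"linear":[-0.05,0,0],"rotation":[0,0,0],"grip":40}]'; python3 shot.py 14 "(120,220,225,345)" "(150,290,200,384)";python3 lid.py scene 14 453 -102 127; python3 go.py 453.8 -104.6 258
```

```text
time_s: 12.73
eef_pos: [453.9, -104.7, 131.6]
ee_rot: [-0.491, 0.509, -0.491, -0.508]
force: [-0.8, 0.7, -1.8]
grip_width: 0.562
scene plate z 126.5 med 126.5 slopes [-0.004 -0.005]
 circle (array([456.9, -98.5,  56.6]), np.float64(2.4))
t 12.8333 pos [ 453.7 -104.6  131.2] F [ 0.6 -0.1 -1.6] w 48.0
tool axes
 [[ 0.001 -0.999 -0.036]
 [-0.    -0.036  0.999]
 [-1.    -0.001 -0.   ]]
lin [-0.4228 -0.0007  0.    ] rot [ 0.0005 -0.0003  0.0019]
lin [-0.4228 -0.0007  0.    ] rot [-6.2827e+00 -3.0000e-03 -5.0000e-04]
```

View pics/scene_14.png

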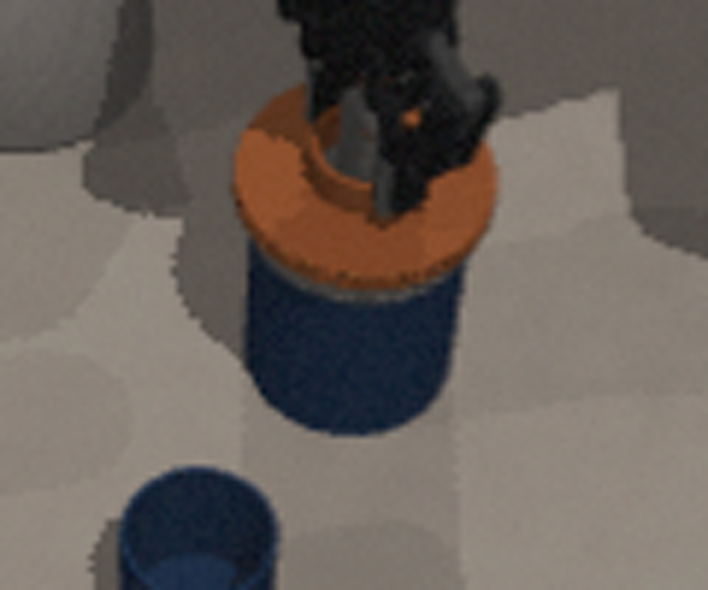

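The outer lid rises alone (about 1.6 N), and the aluminium flange stays on the tin rim at (360,295). Continuing straight up.

```bash
python3 -m jog '[{"linear":[-0.01,0,0],"rotation":[0,0,0],"grip":40},{"linear":[-0.03,0,0],"rotation":[0,0,0],"grip":40},{"linear":[-0.055,0,0],"rotation":[0,0,0],"grip":40},{"linear":[-0.08,0,0],"rotation":[0,0,0],"grip":40},{"linear":[-0.105,0,0],"rotation":[0,0,0],"grip":40},{"linear":[-0.13,0,0],"rotation":[0,0,0],"grip":40},{"linear":[-0.155,0,0],"rotation":[0,0,0],"grip":40},{"linear":[-0.18,0,0],"rotation":[0,0,0],"grip":40},{"linear":[-0.205,0,0],"rotation":[0,0,0],"grip":40},{"linear":[-0.23,0,0],"rotation":[0,0,0],"grip":40},{"linear":[-0.255,0,0],"rotation":[0,0,0],"grip":40},{"linear":[-0.28,0,0],"rotation":[0,0,0],"grip":40},{"linear":[-0.305,0,0],"rotation":[0,0,0],"grip":40},{"linear":[-0.33,0,0],"rotation":[0,0,0],"grip":40},{"linear":[-0.355,0,0],"rotation":[0,0,0],"grip":40},{"linear":[-0.38,0,0],"rotation":[0,0,0],"grip":40},{"linear":[-0.4,0,0],"rotation":[0,0,0],"grip":40},{"linear":[-0.42,0,0],"rotation":[0,0,0],"grip":40},{"linear":[-0.43,0,0],"rotation":[0,0,0.002],"grip":40},{"linear":[-0.43,0,0],"rotation":[0,0,0.002],"grip":40}]'; python3 -m jog '[{"linear":[0,0,0],"rotation":[0,0,0],"grip":40},{"linear":[0,0,0],"rotation":[0,0,0],"grip":40},{"linear":[0,0,0],"rotation":[0,0,0],"grip":40}]';python3 shot.py 15 "(80,220,195,375)" "(150,290,200,384)";python3 lid.py scene 15 453 -102 255; python3 go.py 453.8 -104.6 258;python3 - <<'E'
from m import *
z=np.load("scene_15.npz");W=cloud("scene",z["d"]);hsv=cv2.cvtColor(z["p"],cv2.COLOR_RGB2HSV);X,Y,Z=W[...,0],W[...,1],W[...,2]
f=(np.hypot(X-453,Y+102)<52)&(Z>96)&(Z<175)&(hsv[...,1]<90)&(z["d"]>0)
print(f.sum(),np.percentile(Z[f],[2,25,50,75,98]).round(1))
g=f&(abs(Z-108)<5);print(g.sum(),W[g].mean(0).round(1),W[g].min(0).round(),W[g].max(0).round())
A=np.c_[X[g]-453,Y[g]+102,np.ones(g.sum())];print(np.linalg.lstsq(A,Z[g],rcond=None)[0].round(3))
g=f&(Z>159);print("strap",g.sum(),W[g].mean(0) if g.sum() else 0)
E
```

```text
time_s: 14.5
eef_pos: [453.8, -104.7, 260.8]
ee_rot: [-0.491, 0.509, -0.491, -0.509]
force: [0.1, -0.3, -2.4]
grip_width: 0.564
time_s: 14.75
eef_pos: [453.7, -104.6, 260.5]
ee_rot: [-0.491, 0.509, -0.491, -0.509]
force: [0.1, -1.2, -1.8]
grip_width: 0.562
scene plate z 255.6 med 255.7 slopes [-0.    -0.002]
 circle (array([455.6, -97.6,  57. ]), np.float64(1.33))
t 14.85 pos [ 453.7 -104.7  260.6] F [-0.1 -0.4 -1.6] w 47.9
tool axes
 [[ 0.    -0.999 -0.036]
 [-0.    -0.036  0.999]
 [-1.    -0.    -0.   ]]
lin [ 0.0086 -0.0003  0.0002] rot [ 0.0005 -0.0008  0.0006]
lin [ 0.0086 -0.0003  0.0002] rot [-6.2827e+00 -9.0000e-04 -1.3000e-03]
1043 [100.5 106.1 107.5 109.1 163. ]
851 [456.1 -97.5 107.2] [ 403. -154.  103.] [502. -52. 112.]
[-2.00000e-03 -0.00000e+00  1.07181e+02]
strap 53 [ 452.67215755 -102.22966269  162.59053919]
```

View pics/scene_15.png

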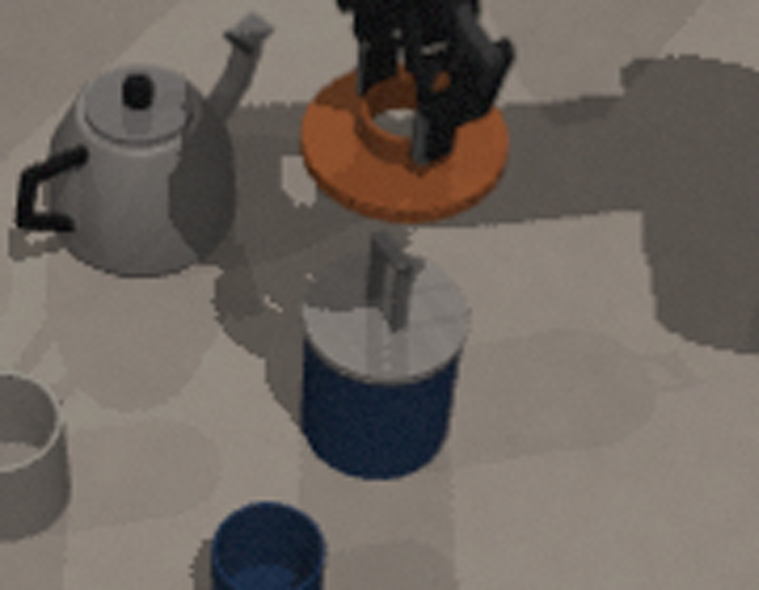

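```bash
python3 -c "
from rig import finish_job;print(finish_job())"
```

```text
the job is handed in; nothing more can be done
None
```

I lifted the double lid off the hook by its strap, seated it in the large blue tin, and let go only after contact. I then took the outer lid by its collar and lifted it straight up alone. The job was handed in at about 14.9 s, with the arm still holding the outer lid.

**Last checks:**
- **Inner lid:** level to within 0.002. Its flange top measured 107.2 mm against 108 mm nominal, within the camera's usual low reading of about 1 mm. The strap top measured about 163 mm.
- **Outer lid:** level to within 0.002 and held still. The bottom of its skirt is about 80 mm above the strap top.
- **Grip:** 50 N, with about 1.6 N of lid weight on the wrist.
- **Tin:** still standing, with no shift I could see in the last picture. The other items were not touched.

**What went wrong or disagreed:**
- **Over-lift at the hook:** my first lift was too high, and the collar pressed up under the hook arm at about 37 N. I saw it in the force reading, lowered about 7 mm, and unhooked cleanly.
- **Camera disagreement:** the two cameras differed by 3–5 mm in absolute y but agreed to about 1 mm on the lid's position relative to the tin.
- **Lid fit bias:** some circle fits of the outer lid were off because they picked up its skirt. I checked against a projected outline instead.

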